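# Restock the bathroom turntable and set it to zero

### The job

Put every toiletry that has been left out (amber dropper bottle, chrome clipper, mint floss case, blue cream jar, purple nail brush; some may not be there) back on the turntable organizer, in the middle of the bay with its own colour patch (the clipper's is grey), and the bar of soap, if it is out, in the middle of its teal dish, all lying flat or standing upright as they are now. Holding the turntable's centre knob, turn it until the red arrow points at the red zero mark on the base, and leave it there with everything in its place. Leave all the other things on the shelf where they are.

Things in the scene. Friction and masses are not known exactly. Their poses are not given: they have to be found in the camera images.
- organizer: fixed white round base, 344 mm across, 12 mm high, with a dial ring of black ticks and one red zero mark round its edge; origin at the centre of its underside on the shelf. The turntable spins on it about the vertical axis through this origin, either way without end, with light friction (0.12 N m), and stays where it is left
- turntable: white tray, 304 mm across, floor 24 mm above the shelf, origin on the axis at shelf height. Five equal open bays (72 degrees each) between radial walls 4 mm thick, 10 mm high above the floor. Each bay has a coloured 64 mm floor patch and a coloured lip (75 x 6 mm, 10 mm high, 146 mm from the axis). A bare post 22 mm thick rises at the centre to the knob
- knob: round grey knob on top of the centre post, fixed to the turntable and turning with it: 42 mm diameter, 33 mm high; origin at the centre of its underside on the axis, 125 mm above the shelf (its top is at 158 mm). Grip it from above across its diameter, in any yaw, and turn it to turn the turntable
- pointer_tip (a point): outer tip of the long red arrow that lies on top of one radial wall of the turntable, 152 mm from the axis, 26 mm above the shelf; turns with the turntable
- zero_mark (a point): where the pointer tip stands when it reads zero: 152 mm from the axis, right beside the single red mark on the dial ring of the fixed base (all other ticks are black)
- bottle: closed amber glass dropper bottle with a cream label: straight body 46 mm diameter and 62 mm tall, then a black collar (24 mm diameter) and rubber bulb up to 90 mm; about 130 g, it can topple if jerked; origin at the centre of its underside, z up
- clipper: chrome toenail clipper lying flat, 82 x 16 x 14 mm, long axis x; origin at the centre of its underside
- case: mint-green plastic floss case lying flat, 64 x 44 x 22 mm (x, y, z); origin at the centre of its underside
- jar: blue plastic cream jar with a white disc on its lid, standing, 56 mm diameter, 48 mm tall; origin at the centre of its underside
- brush: purple nail brush, bristles down, 84 x 36 x 30 mm (x, y, z); the bristle block (30 mm wide) is the lower 16 mm, the purple back the upper 14 mm; origin at the centre of its underside
- bay_bottle (a point): centre of the floor of the amber bay (amber 64 mm patch and amber lip), where the dropper bottle belongs; 92 mm from the axis; turns with the turntable
- bay_clipper (a point): centre of the floor of the grey bay, where the clipper belongs; 92 mm from the axis; turns with the turntable
- bay_case (a point): centre of the floor of the mint bay, where the floss case belongs; 92 mm from the axis; turns with the turntable
- bay_jar (a point): centre of the floor of the blue bay, where the cream jar belongs; 92 mm from the axis; turns with the turntable
- bay_brush (a point): centre of the floor of the purple bay, where the nail brush belongs; 92 mm from the axis; turns with the turntable
- soap: cream bar of soap lying flat, 80 x 50 x 24 mm (x, y, z); origin at the centre of its underside
- dish: fixed teal soap dish on the shelf: slab 116 x 84 mm (x, y), 10 mm high, flat on top, with a lip 4 mm thick and 6 mm high on each of its two short (x) ends, its long sides open; origin at the centre of its underside
- bay_soap (a point): centre of the top of the soap dish, 10 mm above the shelf, where the bar of soap belongs
- cup: bystander: white ceramic cup, 76 mm diameter, 90 mm tall, with a toothbrush standing in it up to 185 mm; origin under its centre
- tin: bystander: flat aluminium tin, 90 x 60 x 30 mm; origin under its centre
- hairbrush: bystander: wooden hairbrush lying flat, 205 mm long, 55 mm wide, 22 mm high; origin where handle meets head
- lotion: bystander: white lotion bottle, 52 mm diameter, 110 mm tall; origin under its centre
- swabs: bystander: clear swab jar, 68 mm diameter, 80 mm tall; origin under its centre
Things that resemble listed ones, but are neither listed nor needed, are in the scene too. Leave any pink or yellow look-alike of the clipper alone.

How it is judged:
On the way:
1. the red pointer is brought to the zero mark with the fingers on the centre knob (before or after loading) (horizontal distance between pointer_tip and zero_mark below 0.009 m and contact force between the fingers and knob above 1 N), for 0.2 s.
At the end, for the whole second after the job is handed in: Each toiletry present rests on the floor of its own bay (the soap on its dish): centre within 32 mm of the bay's centre (soap 25 mm of the dish's), underside within 8 mm of the floor, tilted under 0.2 rad; pointer tip within 9 mm (3.4 degrees) of the zero mark (horizontal distance between pointer_tip and zero_mark below 0.009 m and horizontal distance between bottle and bay_bottle below 0.032 m and z of bottle in the frame of bay_bottle below 0.008 m and angle between each of bottle, clipper, case, jar, brush, soap's own z axis and vertical below 0.2 rad and linear speed of each of bottle, clipper, case, jar, brush, soap below 0.03 m/s and horizontal distance between clipper and bay_clipper below 0.032 m and z of clipper in the frame of bay_clipper below 0.008 m and horizontal distance between case and bay_case below 0.032 m and z of case in the frame of bay_case below 0.008 m and horizontal distance between jar and bay_jar below 0.032 m and z of jar in the frame of bay_jar below 0.008 m and horizontal distance between brush and bay_brush below 0.032 m and z of brush in the frame of bay_brush below 0.008 m and horizontal distance between soap and bay_soap below 0.025 m and z of soap in the frame of bay_soap below 0.008 m); the robot touches nothing.
It fails at once if a bystander is moved by more than 40 mm or knocked over (distance of any of cup, tin, hairbrush, lotion, swabs from where it was at the start of the episode above 0.04 m or angle between any of cup, tin, hairbrush, lotion, swabs's own z axis and vertical above 0.6 rad).
Of bottle, clipper, case, jar, brush, soap only 4 to 6 are there at a start; the rules pass over those that are not, and their reading is None.
At some moment in a run one of clipper, case, jar, brush, soap may be knocked a few centimetres aside while the robot is not near it.
It also fails if it takes over 210 s, if anything falls off the work surface, if the arm or the gripper's body presses on something with over 40 N, if the wrist force passes 120 N, or if a joint passes its speed limit or range.

### The arm

A 6-joint arm with a two-finger parallel gripper is mounted at the origin on the work surface. World frame = base frame: x ahead of the robot, y to its left, z up, the work surface at z = 0. Lengths are in m, angles in rad, forces in N, time in s.
With the tool pointing down it reaches from about 0.375 to 0.9 m from the base axis. Payload 3.1 kg.
Tool frame: the origin (TCP) lies between the finger pads; the fingertips stand robot.tip_extent ahead of it and the grasp point (between the pads) lies 3 mm ahead of it (robot.tip_extent is the distance from the TCP to the fingertips, in m); z points along the fingers, x is the direction in which the jaws open and shut, and the axes are right-handed (so a half turn about z gives the same grasp; the last joint's range is limited). The gripper opens to 87 mm and grips with 3 to 60 N. Pads are 19 mm wide; open, the fingers measure 117 mm over their backs; the gripper's body (75 mm by 190 mm) begins 51 mm behind the grasp point.
Start: joints at [1.022, 0.527, 1.433, -0, 1.181, -0.178], TCP at [0.226, 0.583, 0.245] pointing down, gripper open.
Joint ranges: [-3.08, 3.08], [-0.75, 2.2], [0.22, 2.44], [-1.43, 4.57], [0, 2.65], [-2.85, 2.85]. Speed limits (rad/s): [2.79, 2.79, 3.14, 3.14, 3.14, 3.14].

### API

Orientations are given as a unit quaternion [x, y, z, w].
In Python, from rig import robot, cams gives the robot as it stands.
- The arm moves only by the tool carry_out, never from a script. Its argument "steps" is a list of rows, each a list of 3 entries, a list of its own where there are three numbers: the shift along the world's x, y, z in cm, then the turn about the world's z in degrees, then the closure, from 0 (fully open) to 1 (shut). In form: [[[dx, dy, dz], spin, fingers], ...]. A call has 1 to 10 rows; each row shifts and turns the pose as measured when the row begins; what a row does not reach is not made up. A row lasts 1/10 s, in which the tool goes at most 50 mm and 8.59 degrees, less where a joint would pass 70% of its speed; a pose out of reach is approached as far as the arm can. A call with a gripper value outside its range is refused whole. The fingers move at their own pace and stop on an object; "squeeze" is the grip in N (left out, the last holds). Time passes only in rows, so rows that do not move let the fingers close. It gives the time, the measured TCP pose, the force and the opening at its end, in the units of the state.
- robot.get_obs(): the state, without advancing time (a new reading comes with each control period).
- cams.camera(name): name is "side" or "top"; returns a dict with "pixels" (480x640x3 uint8, red, green, blue), "fx", "fy", "cx", "cy" (pixels), "k1" (the pictures are not rectified: a ray, as slopes to the right and down, at radius r is drawn at 1 + k1 r^2 times it, then the intrinsics apply), "eye" and "rotation" of the camera in the world. Camera axes: x right, y up, looking along -z (the intrinsics and any distortion apply to the point x, -y, -z); pixel columns grow to the right and rows downward; lengths in m; the calibration is good to about 2 mm. A picture is of the moment at which its call begins. There is no depth.
- robot.hand_in(): hands the job in, once; it reports no verdict.
The state is a dict: "time": time; "q": joint angles; "joint_velocities": joint speeds; "joint_torque": joint torques, N m; "position": TCP position; "tool_rot": TCP orientation; "ft_force": force on the tool from outside, world axes, zero at the start; "moment": the same for the moment, N m; "grip_width": finger opening in m.
Only numpy, scipy, OpenCV 4.12 (cv2) and the standard library are available. Lean on these libraries where they do the work, as an engineer would, in place of code of your own. Each camera call takes 0.05 s, during which the arm holds its last target. There are 200 camera calls.

## Working session

There is one attempt and no reset: what is moved stays moved. The work goes in short steps, Python scripts to look and compute and a tool call to move; the robot and the scene stay as the last step left them, time stands still between calls to the robot, and variables do not carry over. Pictures are saved under pics/ and viewed, about 12 in all and at most 16, crops included, and the job is handed in when it is done.

Besides the shell and the picture viewer there is one more tool, called after "Request:" as name(argument=value, ...), one argument or row to a line, values as JSON. carry_out: Moves the arm, as the interface text tells. Its arguments: {"type":"object","properties":{"steps":{"type":"array"},"squeeze":{"type":"number"}},"required":["steps"]}

```bash
mkdir -p pics; cat > h.py <<'E'
import numpy as np, cv2
from rig import robot, cams
def snap(n,f=None):
    c=cams.camera(n)
    if f: cv2.imwrite('pics/'+f,c['pixels'][:,:,::-1])
    return c
def ray(c,u,v):
    d=np.array([(u-c['cx'])/c['fx'],(v-c['cy'])/c['fy']]);s=d.copy()
    for _ in range(30): s=d/(1+c['k1']*(s@s))
    r=np.array(c['rotation']).reshape(3,3)@np.array([s[0],-s[1],-1]);return np.array(c['eye']),r/np.linalg.norm(r)
def onz(c,u,v,z):
    e,r=ray(c,u,v);return e+r*(z-e[2])/r[2]
def proj(c,p):
    q=np.array(c['rotation']).reshape(3,3).T@(np.array(p)-c['eye']);s=np.array([q[0],-q[1]])/-q[2];s=s*(1+c['k1']*(s@s));return s[0]*c['fx']+c['cx'],s[1]*c['fy']+c['cy']
def tri(c1,p1,c2,p2):
    a,r=ray(c1,*p1);b,s=ray(c2,*p2);t=np.linalg.lstsq(np.stack([r,-s],1),b-a,rcond=None)[0]
    x,y=a+r*t[0],b+s*t[1];return (x+y)/2,np.linalg.norm(x-y)
E
python3 - <<'E'
from h import *
for n in('top','side'):
    c=snap(n,n+'0.png');print(n,c['eye'],np.array(c['rotation']).round(3).tolist(),c['fx'],c['k1'])
print(robot.get_obs(), robot.tip_extent)
E
```

```text
top [0.24192708 0.02228788 1.5795349 ] [0.077, -0.077, -0.695, 0.711] 515.2207641845065 -0.09586377669165634
side [ 0.03875997 -0.80985963  0.71067222] [0.463, -0.133, -0.226, 0.847] 443.66801258126685 -0.0879158813376811
{'time': 0.1, 'q': array([ 1.02148259e+00,  5.28370477e-01,  1.43375000e+00,  6.21337790e-05,
        1.18137511e+00, -1.78496287e-01]), 'joint_velocities': array([ 0.00078397, -0.00271528, -0.00193984, -0.00138182, -0.0002481 ,
        0.00025508]), 'joint_torque': array([-4.91424216e-04, -4.40985525e+01, -1.77150893e+01,  6.34251977e-02,
        5.33650559e-02, -5.44025318e-05]), 'position': array([0.22612548, 0.582022  , 0.24367879]), 'tool_rot': array([ 8.25347880e-01,  5.64623743e-01, -8.79949166e-04,  3.63052853e-04]), 'ft_force': array([ 0.34216801, -0.52556056, -0.34863321]), 'moment': array([-0.02485698, -0.06036007,  0.01340275]), 'grip_width': 0.08696973277886755} 0.022
```

View pics/top0.png

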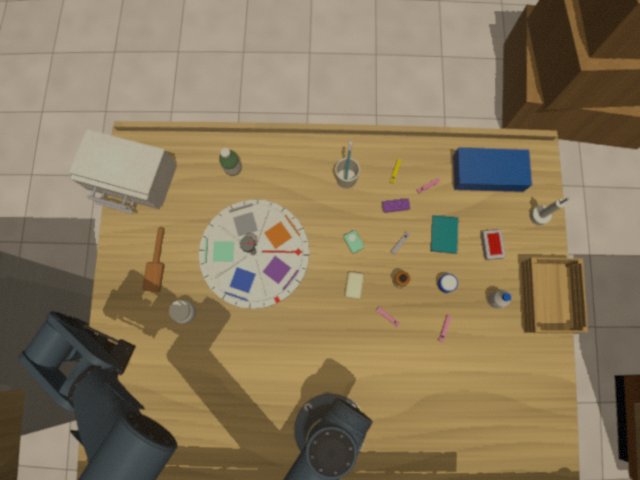

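View pics/side0.png

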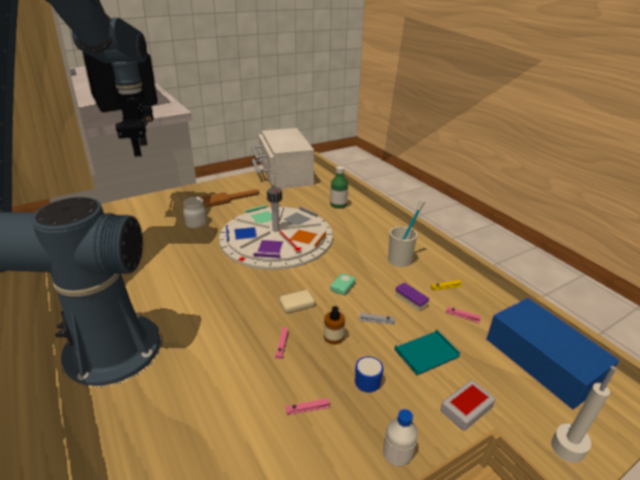

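```bash
sed -i "s/np.array(c\['rotation'\]).reshape(3,3)/Rot(c)/; 1a from scipy.spatial.transform import Rotation\ndef Rot(c): return Rotation.from_quat(c['rotation']).as_matrix()" h.py
python3 - <<'E'
from h import *
c=snap('top');s=snap('side')
for n,d,boxes in(('top',c,[(180,180,150,150,4),(320,180,160,150,4)]),('side',s,[(205,175,140,100,5),(260,260,220,160,3)])):
    for i,(x,y,w,h,k) in enumerate(boxes):
        im=d['pixels'][y:y+h,x:x+w,::-1]
        cv2.imwrite(f'pics/{n}_c{i}.png',cv2.resize(im,None,fx=k,fy=k,interpolation=cv2.INTER_CUBIC))
def pix(a,z):print(a,onz(c,*a,z).round(4))
for nm,a,z in [('tt',(253,253),.024),('knob',(248,243),.158),('soap',(355,285),.024),('case',(353,241),.022),('clip',(400,243),.014),('bott',(402,278),.06),('jar',(447,283),.048),('brush',(396,205),.03),('dish',(445,235),.01)]: print(nm,end=' ');pix(a,z)
a=cv2.imread('pics/top_c0.png');b=cv2.imread('pics/top_c1.png')
cv2.imwrite('pics/top_small.png',cv2.resize(np.hstack([a,b]),(800,400*600//600)))
for p,q,nm in [((248,243),(275,190),'knob')]: print(nm,tri(c,p,s,q))
E
```

```text
tt (253, 253) [0.5159 0.2451 0.024 ]
knob (248, 243) [0.5206 0.2415 0.158 ]
soap (355, 285) [ 0.4246 -0.0689  0.024 ]
case (353, 241) [ 0.5608 -0.0615  0.022 ]
clip (400, 243) [ 0.5594 -0.2081  0.014 ]
bott (402, 278) [ 0.444  -0.2064  0.06  ]
jar (447, 283) [ 0.4331 -0.3439  0.048 ]
brush (396, 205) [ 0.6769 -0.1944  0.03  ]
dish (445, 235) [ 0.5888 -0.3507  0.01  ]
knob (array([0.52133829, 0.24098905, 0.15898318]), np.float64(0.0020545815638457806))
```

View pics/top_c0.png

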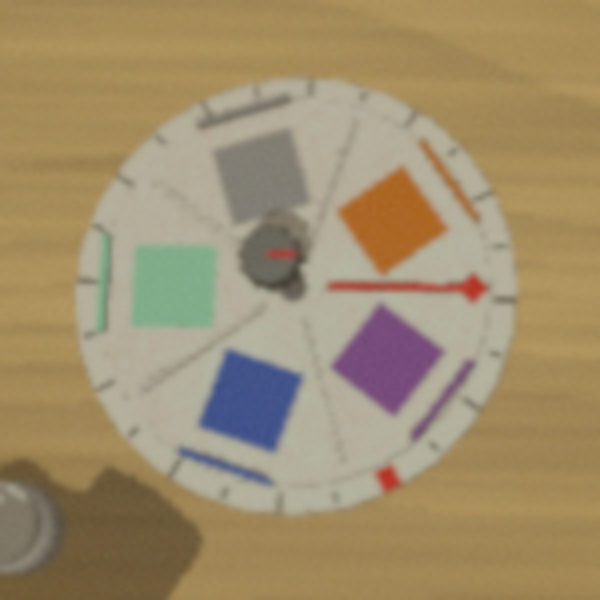

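View pics/top_c1.png

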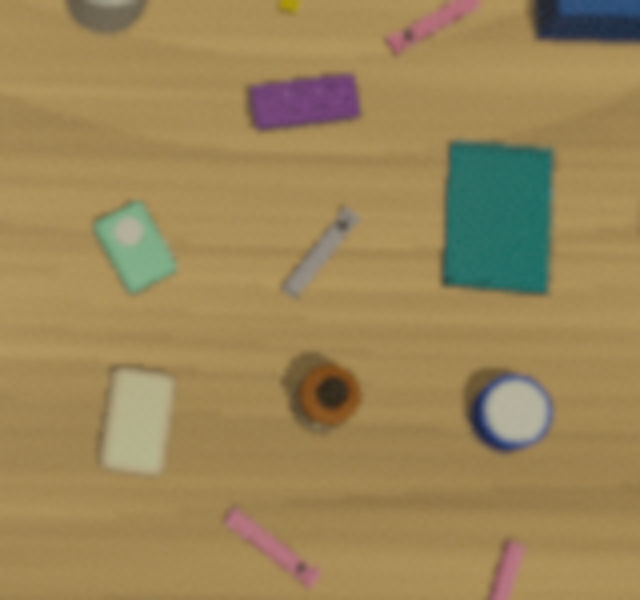

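Both crops show all six items and the dish. The turntable arrow tip is near pixel (302,252) and the zero mark near (277,300) in the full top view. Next I'll measure them.

```bash
cat >> h.py <<'E'
# name: HSV lo, hi, min area
H={'soap':((20,40,165),(35,105,255)),'case':((60,60,90),(85,255,255)),'clipper':((0,0,60),(180,60,175)),'bottle':((4,150,60),(15,255,200)),
 'jar':((108,120,50),(125,255,255)),'brush':((130,80,40),(160,255,255)),'dish':((82,130,40),(95,255,200)),'red':((0,190,120),(6,255,255)),
 'amber':((8,190,130),(15,255,255)),'grey':((0,0,90),(180,40,160))}
def blob(c,key,near,rad=40,close=3):
    hsv=cv2.cvtColor(c['pixels'],cv2.COLOR_RGB2HSV);lo,hi=H[key]
    m=cv2.inRange(hsv,lo,hi);w=np.zeros_like(m);cv2.circle(w,tuple(int(round(t)) for t in near),rad,255,-1);m&=w
    if close:m=cv2.morphologyEx(m,cv2.MORPH_CLOSE,np.ones((close,close)))
    cs=[x for x in cv2.findContours(m,cv2.RETR_EXTERNAL,cv2.CHAIN_APPROX_NONE)[0]]
    return max(cs,key=cv2.contourArea)[:,0].astype(float) if cs else None
def rect(c,k,z):
    """world centre, long-axis angle (deg), sizes of contour cast on plane z"""
    P=np.array([onz(c,u,v,z)[:2] for u,v in k]);(x,y),(w,h),a=cv2.minAreaRect((P*1000).astype(np.float32))
    if w<h:w,h,a=h,w,a+90
    return np.array([x,y])/1000,(a+90)%180-90,(w,h)
def cen(k):
    m=cv2.moments(k.astype(np.float32));return m['m10']/m['m00'],m['m01']/m['m00']
E
python3 - <<'E'
from h import *
c=snap('top');s=snap('side')
for n,a,b,z in [('soap',(355,285),(297,301),.024),('case',(353,241),(343,284),.022),('clipper',(400,243),(377,319),.014),('bottle',(402,278),(334,326),.055),('jar',(447,283),(369,374),.048),('brush',(396,205),(411,295),.03),('dish',(445,235),(428,351),.01)]:
    k=blob(c,n,a,28);l=blob(s,n,b,35)
    if k is None or l is None:print(n,k is None,l is None);continue
    r=rect(c,k,z);t=tri(c,cen(k),s,cen(l))
    print(n,cen(k),r[0].round(4),round(r[1],1),np.round(r[2]),'tri',t[0].round(3),round(t[1],4))
C=(253,253)
for n,key,a,b in[('blue','jar',(242,280),(245,233)),('mint','case',(223,251),(264,217)),('purple','brush',(277,270),(270,247)),('amberbay','amber',(277,235),(303,237)),('greybay','grey',(246,223),(298,219))]:
    k=blob(c,key,a,16,0);l=blob(s,key,b,18,0)
    r=rect(c,k,.024);t=tri(c,cen(k),s,cen(l)) if l is not None else None
    print(n,cen(k),r[0].round(4),round(r[1],1),np.round(r[2]),t)
for a,b in [((285,252),25),((277,300),10)]:
    k=blob(c,'red',a,b,0);print('red',cen(k),onz(c,*cen(k),.026)[:2],onz(c,*k[k[:,0].argmax()],.026)[:2],rect(c,k,.026))
E
```

```text
soap (354.28722840487546, 285.30100688924216) [ 0.4239 -0.0668] -7.3 [74. 44.] tri [ 0.425 -0.067  0.017] 0.0005
case (354.43555555555554, 243.99703703703702) [ 0.5601 -0.0623] 29.9 [57. 36.] tri [ 0.555 -0.067  0.012] 0.0036
clipper (399.83916083916085, 242.7365967365967) [ 0.5603 -0.2076] -37.5 [79. 12.] tri [ 0.562 -0.209  0.006] 0.0002
bottle (401.73428232502965, 278.2230130486358) [ 0.444  -0.2064] -44.6 [41. 38.] tri [ 0.445 -0.208  0.047] 0.0002
jar (440.93939393939394, 286.8787878787879) [ 0.421  -0.3279] 38.4 [38.  9.] tri [ 0.434 -0.341 -0.007] 0.0155
brush (395.66888396156685, 204.88765705838875) [ 0.6773 -0.1936] -81.3 [80. 33.] tri [ 0.68  -0.195  0.022] 0.0017
dish (444.182560137457, 234.12671821305838) [ 0.5916 -0.3477] -1.9 [111.  76.] tri [ 0.594 -0.35   0.005] 0.0026
blue (242.07191780821918, 279.6575342465753) [0.4329 0.2744] -16.9 [56. 55.] (array([0.43310175, 0.27409588, 0.02459338]), np.float64(0.0005700535926750497))
mint (222.95156695156695, 251.3042735042735) [0.52   0.3382] 1.3 [56. 56.] (array([0.51900932, 0.33773001, 0.02574788]), np.float64(0.0006728224682765443))
purple (276.3705528188287, 269.4608648056924) [0.4665 0.1711] -35.5 [56. 55.] (array([0.46645797, 0.17192112, 0.01897482]), np.float64(0.0019696827374482417))
amberbay (277.58736059479554, 234.62639405204462) [0.5752 0.1717] -54.6 [54. 54.] (array([0.57507328, 0.17182973, 0.02463704]), np.float64(0.00014998662864913496))
greybay (244.94155844155844, 224.03246753246754) [0.6    0.2725] 18.5 [81. 64.] (array([0.60689514, 0.27442864, 0.02571792]), np.float64(0.0013338296452740364))
red (297.77777777777777, 251.55555555555554) [0.52321389 0.10757221] [0.52191645 0.10378253] (array([0.52340253, 0.1068977 ]), -88.69718539714813, (6.161128997802734, 3.1130547523498535))
red (276.5, 299.0) [0.37672408 0.16691641] [0.37375842 0.16529131] (array([0.37672513, 0.16691705]), 2.2713658809661865, (6.057616710662842, 3.0139782428741455))
```

Request:
carry_out(
  steps=[
    [[3,-3.4,0],0,0],
    [[3,-3.4,0],0,0],
    [[3,-3.4,0],0,0],
    [[3,-3.4,0],0,0],
    [[3,-3.4,0],0,0],
    [[3,-3.4,0],0,0],
    [[3,-3.4,0],0,0],
    [[3,-3.4,0],0,0],
    [[3,-3.4,0],0,0],
    [[2.5,-3.1,0],0,0],
  ],
  squeeze=20,
)

```text
time: 1.3
position: [0.5268, 0.2369, 0.2448]
tool_rot: [0.822, 0.57, 0.002, -0.001]
ft_force: [0.8, 0.4, 0.2]
grip_width: 0.0873
```

Request:
carry_out(
  steps=[
    [[-0.6,0.8,-3],0,0],
    [[0,0,-3],0,0],
    [[0,0,-3],0,0],
    [[0,0,-1],0,0],
    [[0,0,0],0,1],
    [[0,0,0],0,1],
    [[0,0,0],0,1],
    [[0,0,0],0,1],
    [[0,0,0],0,1],
    [[0,0,0],0,1],
  ],
)

```text
time: 2.3
position: [0.5314, 0.2402, 0.149]
tool_rot: [0.825, 0.565, 0.011, 0.003]
ft_force: [0.6, -0.6, 0.2]
grip_width: 0.0469
```

Request:
carry_out(
  steps=[
    [[-0.6,0.3,-0.3],0,1],
    [[0,0,0],0,1],
    [[0,0,0],0,1],
  ],
)

```text
time: 2.6
position: [0.5296, 0.2424, 0.1482]
tool_rot: [0.824, 0.566, 0.015, 0.007]
ft_force: [2.5, -0.4, -1.0]
grip_width: 0.0411
```

Request:
carry_out(
  steps=[
    [[0,0,0],0,0.4],
    [[0,0,0],0,0.4],
    [[0,0,0],0,0.4],
    [[-0.8,0.3,-0.3],0,0.4],
    [[0,0,0],0,0.4],
    [[0,0,0],0,0.4],
  ],
)

```text
time: 3.2
position: [0.5184, 0.2464, 0.1441]
tool_rot: [0.824, 0.566, 0.014, 0.006]
ft_force: [0.0, 0.5, 0.7]
grip_width: 0.0522
```

```bash
python3 - <<'E'
from h import *
o=robot.get_obs();print(o['position'],o['grip_width'],o['q'],o['joint_velocities'].round(3),Rotation.from_quat(o['tool_rot']).as_matrix().round(3))
E
```

```text
[0.5183594  0.2463866  0.14412851] 0.05224442488818894 [ 2.49642143e-01  5.85146566e-01  1.67380332e+00 -1.47761705e-03
  8.53335062e-01 -9.53119250e-01] [ 0.01  -0.     0.023  0.005  0.007  0.004] [[ 0.359  0.933  0.029]
 [ 0.933 -0.359  0.006]
 [ 0.016  0.025 -1.   ]]
```

Request:
carry_out(
  steps=[
    [[0.1,0,0],0,1],
    [[0,0,0],0,1],
    [[0,0,0],0,1],
    [[0,0,0],-6,1],
    [[0,0,0],-6,1],
    [[0,0,0],-6,1],
    [[0,0,0],-6,1],
    [[0,0,0],-6,1],
    [[0,0,0],-6,1],
    [[0,0,0],0,1],
  ],
)

```text
time: 4.2
position: [0.5197, 0.2473, 0.1441]
tool_rot: [0.962, 0.273, 0.011, 0.009]
ft_force: [-0.4, -0.1, 0.7]
grip_width: 0.0416
```

```bash
cat >> h.py <<'E'
def yaw():
    r=Rotation.from_quat(robot.get_obs()['tool_rot']).as_matrix();return np.degrees(np.arctan2(r[1,0],r[0,0])),r[:,2].round(3)
A=np.array([.5208,.2455])
def bays(c):
    """angle of pointer (fit to visible patches) from the zero mark"""
    out=[]
    for key,off in(('jar',252),('case',180),('brush',-36),('amber',36),):
        for off in [off]: out.append((key,off))
    return out
E
python3 - <<'E'
from h import *
o=robot.get_obs();print(o['position'],o['grip_width'],yaw(),o['ft_force'])
E
```

```text
[0.51966494 0.24729714 0.14407916] 0.04155737153795296 (np.float64(31.727493441137643), array([ 0.026, -0.012, -1.   ])) [-0.36289399 -0.08223591  0.71142158]
```

Request:
carry_out(
  steps=[
    [[0,0,0],-6,1],
    [[0,0,0],-6,1],
    [[0,0,0],-6,1],
    [[0,0,0],-5,1],
    [[0,0,0],0,1],
    [[0,0,0],0,1],
    [[0,0,0],0,1],
  ],
)

```text
time: 4.9
position: [0.5203, 0.2475, 0.1441]
tool_rot: [0.997, 0.077, 0.009, 0.011]
ft_force: [0.6, -0.7, 0.2]
grip_width: 0.0413
```

```bash
python3 - <<'E'
from h import *
print(yaw(),robot.get_obs()['position'])
c=snap('top');s=snap('side')
im=c['pixels'][180:330,180:330,::-1];im2=s['pixels'][165:285,205:355,::-1]
cv2.imwrite('pics/turn.png',np.hstack([cv2.resize(im,(400,400)),cv2.resize(im2,(400,400))]))
E
```

```text
(np.float64(8.898217767215007), array([ 0.02, -0.02, -1.  ])) [0.5202714  0.24752161 0.14409502]
```

View pics/turn.png

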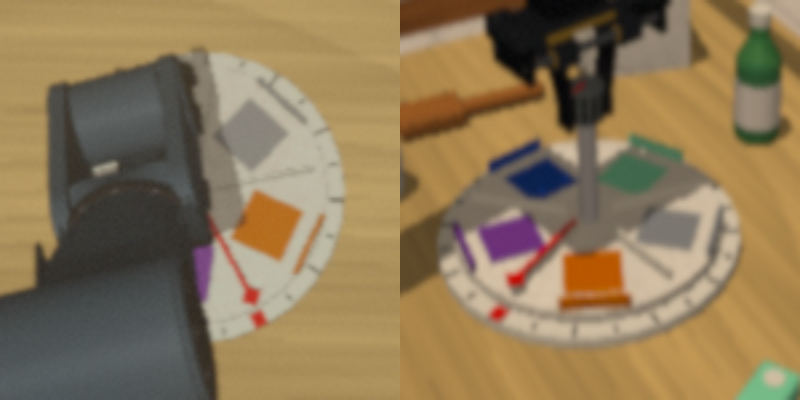

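```bash
cat >> h.py <<'E'
def bearing(p):d=np.array(p)[:2]-A;return np.degrees(np.arctan2(d[1],d[0])),np.hypot(*d)
def reds(c):
    hsv=cv2.cvtColor(c['pixels'],cv2.COLOR_RGB2HSV);m=cv2.inRange(hsv,(0,150,90),(7,255,255))|cv2.inRange(hsv,(172,150,90),(180,255,255))
    n,l,st,ce=cv2.connectedComponentsWithStats(m)
    for i in range(1,n):
        if st[i,4]<6: continue
        w=onz(c,*ce[i],.02);
        if bearing(w)[1]<.19:
            P=np.argwhere(l==i)[:,::-1];r=np.array([bearing(onz(c,u,v,.026)) for u,v in P]);r12=bearing(onz(c,*ce[i],.012))
            f=r[r[:,1]>.12];print('red',st[i,4],ce[i].round(1),'z12',np.round(r12,3),'outer part z26',f.mean(0).round(3) if len(f) else None)
E
python3 -c "
from h import *
reds(snap('top'));print();reds(snap('side'))"
```

```text
red 24 [273.7 290.2] z12 [-1.49828e+02  1.34000e-01] outer part z26 [-1.49625e+02  1.36000e-01]
red 19 [276.7 299.3] z12 [-151.562    0.164] outer part z26 [-151.362    0.165]

red 50 [254.3 243.5] z12 [-1.65071e+02  8.20000e-02] outer part z26 [-1.53096e+02  1.28000e-01]
red 16 [241.5 258.5] z12 [-151.871    0.161] outer part z26 [-147.302    0.177]
```

Request:
carry_out(
  steps=[
    [[0,0,0],-1.5,1],
    [[0,0,0],0,1],
    [[0,0,0],0,1],
    [[0,0,0],0,1],
  ],
)

```text
time: 5.5
position: [0.5203, 0.2475, 0.1441]
tool_rot: [0.998, 0.063, 0.009, 0.011]
ft_force: [-0.4, 0.7, 0.9]
grip_width: 0.0414
```

```bash
python3 -c "
from h import *
print(yaw());reds(snap('top'));print();reds(snap('side'))"
```

```text
(np.float64(7.283224888900736), array([ 0.02 , -0.021, -1.   ]))
red 23 [272.6 291. ] z12 [-1.5153e+02  1.3500e-01] outer part z26 [-1.51291e+02  1.37000e-01]
red 18 [276.7 299.2] z12 [-151.456    0.163] outer part z26 [-151.262    0.165]

red 52 [253.8 242.8] z12 [-1.67652e+02  8.10000e-02] outer part z26 [-1.54906e+02  1.28000e-01]
red 16 [241.5 258.5] z12 [-151.871    0.161] outer part z26 [-147.302    0.177]
```

Request:
carry_out(
  steps=[
    [[0,0,0],0,0],
    [[0,0,0],0,0],
    [[0,0,0],0,0],
    [[0,0,4],0,0],
    [[0,0,4],0,0],
    [[0,0,2],0,0],
    [[0,-4,0],-7,0],
    [[0.5,-4,0],-7,0],
    [[0.5,-4,0],-7,0],
    [[0.5,-4,0],-7,0],
  ],
)

```text
time: 6.6
position: [0.5348, 0.0875, 0.2485]
tool_rot: [0.983, -0.183, 0.008, 0.012]
ft_force: [0.8, 0.4, -0.3]
grip_width: 0.0869
```

Request:
carry_out(
  steps=[
    [[0.5,-4,0],-7,0],
    [[0.5,-4,0],-7,0],
    [[0.5,-4,0],-7,0],
    [[0.5,-3,0],-7,0],
    [[0,0,0],-7,0],
    [[0,0,0],-4,0],
    [[0,0,0],0,0],
  ],
)

```text
time: 7.3
position: [0.556, -0.0763, 0.2494]
tool_rot: [0.856, -0.517, 0.006, 0.015]
ft_force: [0.1, 0.7, -0.4]
grip_width: 0.0871
```

```bash
cat >> h.py <<'E'
Z=dict(soap=.024,case=.022,clipper=.014,bottle=.062,jar=.048,brush=.03,dish=.01)
def find(n,xy,rt=28,rs=35):
    z=Z[n];c,s=snap('top'),snap('side')
    for nm,d,r in(('top',c,rt),('side',s,rs)):
        k=blob(d,n,proj(d,(*xy,z)),r)
        if k is None or len(k)<8: print(nm,'none');continue
        r=rect(d,k,z);print(n,nm,'rect',r[0].round(4),round(r[1],1),np.round(r[2]),'cent',onz(d,*cen(k),z)[:2].round(4))
def st():
    o=robot.get_obs();print('t',round(o['time'],1),o['position'].round(4),'w',round(o['grip_width'],4),'yaw',round(yaw()[0],1),yaw()[1])
E
python3 -c "
from h import *
st();reds(snap('top'));find('case',(.56,-.0623));find('jar',(.433,-.344));find('brush',(.677,-.194))"
```

```text
t 7.3 [ 0.556  -0.0763  0.2494] w 0.0871 yaw -62.2 [-0.005 -0.033 -0.999]
top none
case side rect [ 0.5558 -0.0734] 30.5 [75. 44.] cent [ 0.5502 -0.0781]
jar top rect [ 0.4212 -0.3281] 38.4 [38.  9.] cent [ 0.4196 -0.3268]
jar side rect [ 0.4169 -0.3763] 54.1 [56. 51.] cent [ 0.4112 -0.3795]
brush top rect [ 0.6819 -0.2189] 15.7 [33. 30.] cent [ 0.6825 -0.2197]
brush side rect [ 0.6738 -0.1993] -81.5 [87. 40.] cent [ 0.6737 -0.2012]
```

Request:
carry_out(
  steps=[
    [[0.4,1.3,-4],2,0],
    [[0,0,-4],0,0],
    [[0,0,-4],0,0],
    [[0,0,-4],0,0],
    [[0,0,0],0,0],
  ],
)

```text
time: 8.15
position: [0.563, -0.0607, 0.0883]
tool_rot: [0.867, -0.498, 0.012, 0.014]
ft_force: [-0.8, -0.3, 0.4]
grip_width: 0.087
```

```bash
python3 -c "
from h import *
st()"
```

```text
t 8.2 [ 0.563  -0.0607  0.0883] w 0.087 yaw -59.7 [ 0.007 -0.036 -0.999]
```

Request:
carry_out(
  steps=[
    [[-0.3,-0.3,-3],0,0],
    [[0,0,-2],0,0],
    [[0,0,-1.1],0,0],
    [[0,0,0],0,1],
    [[0,0,0],0,1],
    [[0,0,0],0,1],
    [[0,0,0],0,1],
    [[0,0,0],0,1],
    [[0,0,0],0,1],
  ],
)

```text
time: 9.05
position: [0.5682, -0.0648, 0.0365]
tool_rot: [0.868, -0.497, 0.021, 0.012]
ft_force: [-0.6, 0.3, -0.2]
grip_width: 0.0469
```

Request:
carry_out(
  steps=[
    [[0,0,0],0,0.2],
    [[0,0,0],0,0.2],
    [[-0.8,0.1,-0.4],0,0.2],
    [[0,0,-0.6],0,0.2],
    [[0,0,0],0,0.2],
  ],
)

```text
time: 9.55
position: [0.5593, -0.0637, 0.0261]
tool_rot: [0.868, -0.497, 0.021, 0.012]
ft_force: [-1.1, 0.1, 0.7]
grip_width: 0.0687
```

```bash
python3 -c "
from h import *
st();print(robot.get_obs()['joint_velocities'].round(3));print(robot.get_obs()['ft_force'])"
```

```text
t 9.6 [ 0.5593 -0.0637  0.0261] w 0.0687 yaw -59.6 [ 0.025 -0.042 -0.999]
[ 0.002 -0.007  0.02  -0.     0.01  -0.   ]
[-1.05228889  0.12939203  0.67285683]
```

Request:
carry_out(
  steps=[
    [[0,0,0],0,1],
    [[0,0,0],0,1],
    [[0,0,0],0,1],
    [[0,0,3],0,1],
    [[0,0,4],0,1],
    [[0,0,4],0,1],
    [[0,0,3],0,1],
    [[0,0,0],0,1],
  ],
)

```text
time: 10.35
position: [0.5581, -0.0635, 0.169]
tool_rot: [0.868, -0.497, 0.019, 0.012]
ft_force: [0.2, 0.8, -0.4]
grip_width: 0.0133
```

Request:
carry_out(
  steps=[
    [[0.5,4,0],0,1],
    [[0.5,4,0],0,1],
    [[0.5,4,0],0,1],
    [[0.5,4,0],0,1],
    [[0.5,4,0],0,1],
    [[0.5,4,0],0,1],
    [[0.5,4,0],0,1],
    [[0.5,4,0],0,1],
    [[0,2,0],0,1],
    [[0,0,0],0,1],
  ],
)

```text
time: 11.35
position: [0.5959, 0.2875, 0.1625]
tool_rot: [0.866, -0.499, 0.018, 0.014]
ft_force: [-0.6, -0.0, 0.3]
grip_width: 0.0002
```

```bash
python3 -c "
from h import *
st()"
```

```text
t 11.3 [0.5959 0.2875 0.1625] w 0.0002 yaw -59.9 [ 0.017 -0.043 -0.999]
```

```bash
python3 -c "
from h import *
find('case',(.56,-.0635),40,60)
c,s=snap('top'),snap('side')
cv2.imwrite('pics/a1.png',np.hstack([cv2.resize(c['pixels'][180:330,320:480,::-1],(400,375)),cv2.resize(s['pixels'][250:400,250:410,::-1],(400,375))]))"
```

```text
case top rect [ 0.5589 -0.0625] 27.0 [57. 36.] cent [ 0.5486 -0.068 ]
case side rect [ 0.5546 -0.0739] 31.0 [72. 45.] cent [ 0.5491 -0.078 ]
```

View pics/a1.png

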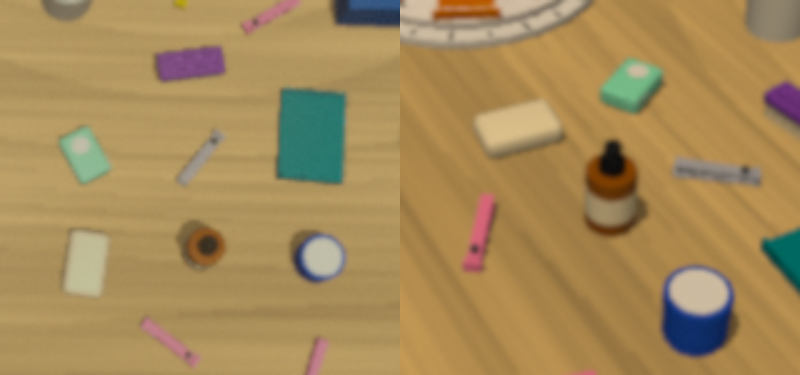

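The case wasn't gripped and stayed where it was, because the fingers close slowly. I'll go back and wait longer for them to close.

Request:
carry_out(
  steps=[
    [[-0.4,-4,0],0,0],
    [[-0.4,-4,0],0,0],
    [[-0.4,-4,0],0,0],
    [[-0.4,-4,0],0,0],
    [[-0.4,-4,0],0,0],
    [[-0.4,-4,0],0,0],
    [[-0.4,-4,0],0,0],
    [[-0.4,-4,0],0,0],
    [[-0.4,-2.5,0],0,0],
    [[0,0,0],0,0],
  ],
)

```text
time: 12.55
position: [0.5548, -0.0904, 0.1652]
tool_rot: [0.86, -0.509, 0.021, 0.016]
ft_force: [0.3, -0.5, 1.0]
grip_width: 0.0726
```

Request:
carry_out(
  steps=[
    [[0,0,-4],0,0.2],
    [[0,0,-4],0,0.2],
    [[0,0,-3],0,0.2],
    [[0,0,0],0,0.2],
    [[0,0,0],0,0.2],
  ],
)

```text
time: 13.05
position: [0.5547, -0.0949, 0.0557]
tool_rot: [0.857, -0.514, 0.024, 0.015]
ft_force: [0.2, 0.4, -0.1]
grip_width: 0.0697
```

Request:
carry_out(
  steps=[
    [[0.4,3,0],1,0.2],
    [[0,0,0],0,0.2],
    [[0,0,0],0,0.2],
  ],
)

```text
time: 13.35
position: [0.5612, -0.0651, 0.0603]
tool_rot: [0.862, -0.507, 0.028, 0.014]
ft_force: [-0.1, 0.6, 0.7]
grip_width: 0.0696
```

Request:
carry_out(
  steps=[
    [[-0.2,0.1,-2],0,0.2],
    [[0,0,-1],0,0.2],
    [[0,0,-0.5],0,0.2],
    [[0,0,0],0,0.2],
  ],
)

```text
time: 13.75
position: [0.5626, -0.0661, 0.0292]
tool_rot: [0.861, -0.507, 0.033, 0.013]
ft_force: [-0.5, -0.5, 0.6]
grip_width: 0.0692
```

```bash
python3 -c "
from h import *
st()"
```

```text
t 13.8 [ 0.5626 -0.0661  0.0292] w 0.0692 yaw -61.0 [ 0.044 -0.055 -0.998]
```

Request:
carry_out(
  steps=[
    [[-0.2,0.2,-0.3],0,0.2],
    [[0,0,0],0,1],
    [[0,0,0],0,1],
    [[0,0,0],0,1],
    [[0,0,0],0,1],
    [[0,0,0],0,1],
    [[0,0,0],0,1],
    [[0,0,0],0,1],
  ],
  squeeze=25,
)

```text
time: 14.55
position: [0.5614, -0.0647, 0.0275]
tool_rot: [0.861, -0.507, 0.034, 0.012]
ft_force: [-1.6, -0.5, -0.8]
grip_width: 0.0444
```

Request:
carry_out(
  steps=[
    [[0,0,2],0,1],
    [[0,0,4],0,1],
    [[0,0,4],0,1],
    [[0,0,3],0,1],
    [[0,0,0],0,1],
    [[0,0,0],0,1],
  ],
)

```text
time: 15.15
position: [0.5592, -0.0642, 0.1602]
tool_rot: [0.861, -0.507, 0.032, 0.013]
ft_force: [0.2, -0.2, -1.4]
grip_width: 0.0443
```

Request:
carry_out(
  steps=[
    [[0.5,4,0],0,1],
    [[0.5,4,0],0,1],
    [[0.5,4,0],0,1],
    [[0.5,4,0],0,1],
    [[0.5,4,0],0,1],
    [[0.5,4,0],0,1],
    [[0.5,4,0],0,1],
    [[0.5,4,0],0,1],
    [[0,1,0],0,1],
    [[0,0,0],0,1],
  ],
)

```text
time: 16.15
position: [0.5905, 0.2753, 0.1411]
tool_rot: [0.86, -0.51, 0.021, 0.022]
ft_force: [-1.4, -0.2, -0.4]
grip_width: 0.0443
```

```bash
python3 -c "
from h import *
st()"
```

```text
t 16.1 [0.5905 0.2753 0.1411] w 0.0443 yaw -61.3 [ 0.014 -0.059 -0.998]
```

Request:
carry_out(
  steps=[
    [[1,1.3,0],0,1],
    [[0,0,0],0,1],
    [[0,0,-2],0,1],
    [[0,0,-2],0,1],
    [[0,0,-2],0,1],
    [[0,0,0],0,1],
    [[0,0,0],0,1],
  ],
)

```text
time: 16.85
position: [0.5958, 0.2756, 0.0743]
tool_rot: [0.858, -0.512, 0.017, 0.03]
ft_force: [-0.2, 0.8, 0.3]
grip_width: 0.0441
```

Request:
carry_out(
  steps=[
    [[0.6,1.4,0],0,1],
    [[0,0,0],0,1],
  ],
)

```text
time: 17.05
position: [0.6021, 0.2874, 0.0757]
tool_rot: [0.857, -0.514, 0.017, 0.03]
ft_force: [-0.0, -0.2, -0.6]
grip_width: 0.0441
```

```bash
python3 -c "
from h import *
st();print(robot.get_obs()['q'].round(3),robot.get_obs()['joint_velocities'].round(3))"
```

```text
t 17.1 [0.6021 0.2874 0.0757] w 0.0441 yaw -61.8 [-0.002 -0.069 -0.998]
[ 0.306  0.799  1.413 -0.08   0.954  1.433] [-0.04  -0.022  0.055 -0.027  0.029 -0.008]
```

Request:
carry_out(
  steps=[
    [[0,0.1,-1],0,1],
    [[0,0,-0.7],0,1],
    [[0,0,-0.4],0,1],
    [[0,0,-0.2],0,1],
    [[0,0,0],0,1],
  ],
)

```text
time: 17.55
position: [0.6021, 0.2864, 0.0528]
tool_rot: [0.857, -0.514, 0.018, 0.03]
ft_force: [0.3, 1.0, 1.6]
grip_width: 0.0444
```

Request:
carry_out(
  steps=[
    [[0,0,0],0,0.2],
    [[0,0,0],0,0.2],
    [[0,0,0],0,0.2],
    [[0,0,2],0,0.2],
    [[0,0,4],0,0],
    [[0,0,4],0,0],
    [[0,0,3],0,0],
    [[-1,-3,0],4,0],
    [[-1,-3,0],4,0],
    [[-1,-4,0],4,0],
  ],
)

```text
time: 18.55
position: [0.5725, 0.1886, 0.1892]
tool_rot: [0.909, -0.415, 0.024, 0.026]
ft_force: [0.6, 0.2, -0.1]
grip_width: 0.0867
```

Request:
carry_out(
  steps=[
    [[-1,-4,0],5,0],
    [[-1,-4,0],5,0],
    [[-1,-4,0],5,0],
    [[-1,-4,0],5,0],
    [[-1,-4,0],5,0],
    [[-1,-4,0],5,0],
    [[-1,-4,0],5,0],
    [[-1,-4,0],5,0],
    [[-1,-4,0],5,0],
    [[-1,-4,0],5,0],
  ],
)

```text
time: 19.55
position: [0.4677, -0.2253, 0.1942]
tool_rot: [0.999, 0.03, 0.038, 0.012]
ft_force: [0.5, 0.2, -0.4]
grip_width: 0.0872
```

```bash
cat >> h.py <<'E'
H['lid']=((0,0,150),(180,75,255))
def lid(xy,z=.048):
    c,s=snap('top'),snap('side');P=[]
    for d,r in((c,14),(s,25)):
        k=blob(d,'lid',proj(d,(*xy,z)),r,0)
        if k is None: print('none');return
        P.append((d,cen(k)));print('lid',rect(d,k,z)[0].round(4),np.round(rect(d,k,z)[2]),end=' ')
    print('tri',tri(*P[0],*P[1]))
E
python3 -c "
from h import *
st();print(robot.get_obs()['q'].round(3));lid((.433,-.345));reds(snap('top'))
c=snap('top');k=blob(c,'case',proj(c,(.6016,.2895,.046)),14);print(rect(c,k,.046))"
```

```text
t 19.6 [ 0.4677 -0.2253  0.1942] w 0.0872 yaw 3.5 [ 0.076 -0.022 -0.997]
[-0.682  0.432  1.803  0.042  0.833 -0.768]
none
red 18 [272.6 291.3] z12 [-1.51715e+02  1.36000e-01] outer part z26 [-1.51477e+02  1.38000e-01]
red 16 [276.7 299.1] z12 [-151.44     0.163] outer part z26 [-151.242    0.165]
(array([0.59700281, 0.28771381]), 27.450668334960938, (58.569820404052734, 52.401954650878906))
```

Request:
carry_out(
  steps=[
    [[-1,-3.5,0],3,0],
    [[-1,-3.5,0],3,0],
    [[-0.9,-3,0],1,0],
    [[-0.5,-1.5,0],0,0],
    [[0,0,0],0,0],
    [[0,0,0],0,0],
  ],
)

```text
time: 20.35
position: [0.4348, -0.3318, 0.1938]
tool_rot: [0.995, 0.094, 0.037, 0.006]
ft_force: [0.4, 0.1, -0.3]
grip_width: 0.0871
```

```bash
python3 -c "
from h import *
st()
s=snap('side');k=blob(s,'lid',proj(s,(.433,-.345,.048)),25,0);print(rect(s,k,.048), cen(k),onz(s,*cen(k),.048))
c=snap('top')
cv2.imwrite('pics/a2.png',np.hstack([cv2.resize(c['pixels'][180:330,320:480,::-1],(400,375)),cv2.resize(s['pixels'][290:440,300:460,::-1],(400,375))]))"
```

```text
t 20.4 [ 0.4348 -0.3318  0.1938] w 0.0871 yaw 10.8 [ 0.075 -0.005 -0.997]Traceback (most recent call last):
  File "<string>", line 4, in <module>
    s=snap('side');k=blob(s,'lid',proj(s,(.433,-.345,.048)),25,0);print(rect(s,k,.048), cen(k),onz(s,*cen(k),.048))
                                                                        ~~~~^^^^^^^^^^
  File "h.py", line 32, in rect
    P=np.array([onz(c,u,v,z)[:2] for u,v in k]);(x,y),(w,h),a=cv2.minAreaRect((P*1000).astype(np.float32))
                                            ^
TypeError: 'NoneType' object is not iterable
```

```bash
python3 -c "
from h import *
s=snap('side');c=snap('top')
cv2.imwrite('pics/a2.png',np.hstack([cv2.resize(c['pixels'][180:330,320:480,::-1],(400,375)),cv2.resize(s['pixels'][290:440,300:460,::-1],(400,375))]))
u,v=proj(s,(.433,-.346,.048));print(u,v,s['pixels'][int(v),int(u)])
u,v=proj(c,(.433,-.346,.048));print(u,v,c['pixels'][int(v),int(u)])"
```

```text
366.60660269088237 365.58029528145244 [ 17  47 103]
447.7013881219776 283.04490423219653 [35 40 38]
```

View pics/a2.png

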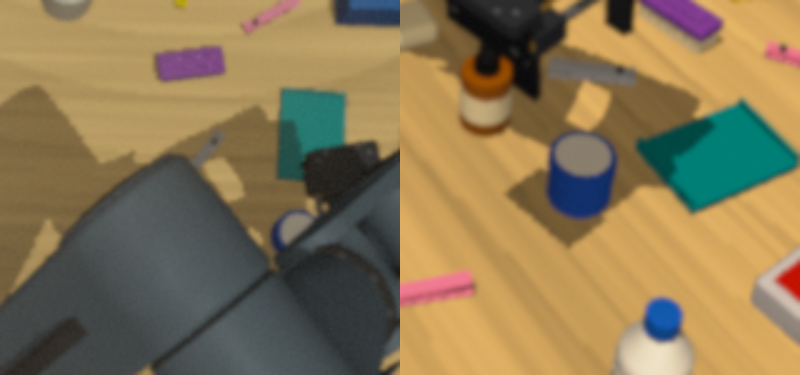

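```bash
python3 -c "
from h import *
H['lid']=((0,0,60),(180,90,255))
s=snap('side');k=blob(s,'lid',(372.8,352),22,0);print(rect(s,k,.048), cen(k),onz(s,*cen(k),.048))
k=blob(s,'jar',(372.8,360),30,3);b=k[k[:,1].argmax()];print('bottom',b,onz(s,*b,0), k.min(0),k.max(0))
for p in [(359.5,352),(386,352)]: print(onz(s,*p,.048))
"
```

```text
(array([ 0.45838455, -0.33061963]), 48.36033630371094, (77.40310668945312, 54.867923736572266)) (372.3687074829932, 351.10929705215415) [ 0.46573184 -0.32026452  0.048     ]
bottom [370. 376.] [ 0.45118917 -0.33891473  0.        ] [360. 354.] [385. 376.]
[ 0.44160306 -0.309203    0.048     ]
[ 0.48832671 -0.33617512  0.048     ]
```

Request:
carry_out(
  steps=[
    [[2.9,1.1,0],0,0],
    [[0,0,0],0,0],
    [[0,0,-2.5],0,0],
    [[0,0,-2.5],0,0],
    [[0,0,-2.5],0,0],
    [[0,0,-2],0,0],
    [[0,0,-1],0,0],
    [[0,0,0],0,0],
  ],
)

```text
time: 21.35
position: [0.4655, -0.3154, 0.0875]
tool_rot: [0.994, 0.099, 0.038, 0.007]
ft_force: [-0.4, 0.1, -0.3]
grip_width: 0.0871
```

```bash
python3 -c "
from h import *
st()"
```

```text
t 21.4 [ 0.4655 -0.3154  0.0875] w 0.0871 yaw 11.4 [ 0.076 -0.007 -0.997]
```

Request:
carry_out(
  steps=[
    [[0,-0.6,-1.5],0,0],
    [[0,0,-1.5],0,0],
    [[0,0,-1.2],0,0],
    [[0,0,-0.7],0,0],
    [[0,0,0],0,0],
  ],
)

```text
time: 21.85
position: [0.4675, -0.323, 0.0408]
tool_rot: [0.994, 0.1, 0.04, 0.01]
ft_force: [-0.3, -0.3, 1.6]
grip_width: 0.0866
```

```bash
python3 -c "
from h import *
st();s=snap('side');cv2.imwrite('pics/a3.png',cv2.resize(s['pixels'][290:410,300:460,::-1],(480,360)))"
```

```text
t 21.9 [ 0.4675 -0.323   0.0408] w 0.0866 yaw 11.5 [ 0.081 -0.012 -0.997]
```

View pics/a3.png

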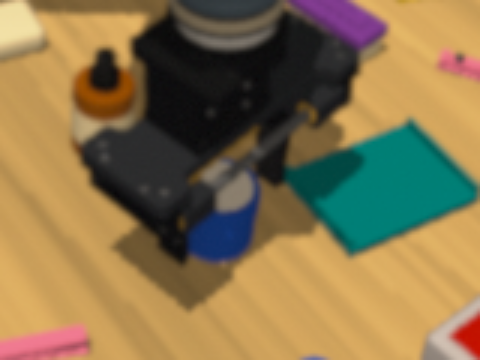

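Request:
carry_out(
  steps=[
    [[0,0,0],0,1],
    [[0,0,0],0,1],
    [[0,0,0],0,1],
    [[0,0,0],0,1],
    [[0,0,0],0,1],
    [[0,0,0],0,1],
    [[0,0,0],0,1],
  ],
)

```text
time: 22.6
position: [0.4684, -0.3238, 0.0433]
tool_rot: [0.994, 0.1, 0.041, 0.012]
ft_force: [0.4, -0.2, -1.0]
grip_width: 0.0557
```

Request:
carry_out(
  steps=[
    [[0,0,2],0,1],
    [[0,0,4],0,1],
    [[0,0,4],0,1],
    [[0,0,4],0,1],
    [[0,4,0],0,1],
    [[0,4,0],0,1],
    [[0,4,0],0,1],
    [[0.2,4,0],0,1],
    [[0.3,4,0],0,1],
    [[0.3,4,0],0,1],
  ],
)

```text
time: 23.6
position: [0.4753, -0.0816, 0.1879]
tool_rot: [0.995, 0.094, 0.042, 0.013]
ft_force: [1.3, 0.1, -1.5]
grip_width: 0.0556
```

```bash
python3 -c "
from h import *
st()"
```

```text
t 23.6 [ 0.4753 -0.0816  0.1879] w 0.0556 yaw 10.9 [ 0.087 -0.019 -0.996]
```

Request:
carry_out(
  steps=[
    [[0,2,3],0,1],
    [[0,3,2],0,1],
    [[0.2,4,0],0,1],
    [[0.3,4,0],0,1],
    [[0.3,4,0],0,1],
    [[0.3,4,0],0,1],
    [[0.3,4,0],0,1],
    [[0.3,4,0],0,1],
    [[0.3,4,0],0,1],
    [[0.3,4,0],0,1],
  ],
)

```text
time: 24.6
position: [0.4926, 0.305, 0.2382]
tool_rot: [0.995, 0.094, 0.04, 0.012]
ft_force: [0.2, -0.2, -1.3]
grip_width: 0.056
```

```bash
python3 -c "
from h import *
st()"
```

```text
t 24.6 [0.4926 0.305  0.2382] w 0.056 yaw 10.9 [ 0.081 -0.017 -0.997]
```

Request:
carry_out(
  steps=[
    [[0.7,2,0],0,1],
    [[0,0,0],0,1],
    [[0,0,0],0,1],
  ],
)

```text
time: 24.9
position: [0.4977, 0.3311, 0.2367]
tool_rot: [0.994, 0.098, 0.039, 0.012]
ft_force: [-0.6, 0.2, -2.0]
grip_width: 0.0557
```

Request:
carry_out(
  steps=[
    [[0.5,0.5,-2],0,1],
    [[0,0,-2.5],0,1],
    [[0,0,-2.5],0,1],
    [[0,0,-2.5],0,1],
    [[0,0,-2.5],0,1],
    [[0,0,-1],0,1],
    [[0,0,0],0,1],
    [[0,0,0],0,1],
  ],
)

```text
time: 25.7
position: [0.5013, 0.3261, 0.1042]
tool_rot: [0.995, 0.093, 0.037, 0.013]
ft_force: [-0.6, 0.4, -0.7]
grip_width: 0.0556
```

Request:
carry_out(
  steps=[
    [[0.3,1.1,-0.8],0,1],
    [[0,0,-0.8],0,1],
    [[0,0,-0.7],0,1],
    [[0,0,-0.5],0,1],
    [[0,0,0],0,1],
  ],
)

```text
time: 26.2
position: [0.5071, 0.3393, 0.0778]
tool_rot: [0.995, 0.093, 0.041, 0.012]
ft_force: [0.0, -0.1, -1.1]
grip_width: 0.0556
```

Request:
carry_out(
  steps=[
    [[-0.2,-0.2,-0.5],0,1],
    [[0,0,-0.3],0,1],
    [[0,0,-0.2],0,1],
    [[0,0,0],0,1],
  ],
)

```text
time: 26.6
position: [0.5049, 0.3372, 0.0673]
tool_rot: [0.995, 0.093, 0.041, 0.012]
ft_force: [0.1, 0.2, 0.2]
grip_width: 0.0559
```

Request:
carry_out(
  steps=[
    [[0,0,0],0,0.1],
    [[0,0,0],0,0],
    [[0,0,0],0,0],
    [[0,0,2],0,0],
    [[0,0,4],0,0],
    [[0,0,4],0,0],
    [[0,0,3],0,0],
    [[0.5,-3,0],0,0],
    [[1.3,-4,0],0,0],
    [[1.3,-4,0],0,0],
  ],
)

```text
time: 27.6
position: [0.5363, 0.2294, 0.2051]
tool_rot: [0.994, 0.098, 0.045, 0.011]
ft_force: [0.1, 0.2, -0.7]
grip_width: 0.0868
```

Request:
carry_out(
  steps=[
    [[1.3,-4,0],0,0],
    [[1.3,-4,0],0,0],
    [[1.3,-4,0],0,0],
    [[1.3,-4,0],0,0],
    [[1.3,-4,0],0,0],
    [[1.3,-4,0],0,0],
    [[1.3,-4,0],0,0],
    [[1.3,-4,0],0,0],
    [[1.3,-4,0],0,0],
    [[0.6,-2,0],0,0],
  ],
)

```text
time: 28.6
position: [0.6637, -0.1697, 0.2093]
tool_rot: [0.994, 0.097, 0.05, 0.012]
ft_force: [-0.1, -0.0, 0.4]
grip_width: 0.0872
```

```bash
python3 -c "
from h import *
st();reds(snap('top'));find('brush',(.677,-.194),35,45)
H['lid']=((0,0,100),(180,75,255));lid((.5037,.3359),.072)"
```

```text
t 28.6 [ 0.6637 -0.1697  0.2093] w 0.0872 yaw 11.2 [ 0.101 -0.015 -0.995]
top none
brush side rect [ 0.6748 -0.2008] -82.8 [84. 41.] cent [ 0.6741 -0.202 ]
lid [0.5125 0.3404] [83. 70.] lid [0.4841 0.2765] [173. 124.] tri (array([0.51851066, 0.3569205 , 0.0208629 ]), np.float64(0.0039534054088352375))
```

Request:
carry_out(
  steps=[
    [[0.5,-0.8,0],-8,0],
    [[0.5,-0.8,0],-8.5,0],
    [[0,0,0],-8.5,0],
    [[0,0,0],-8.5,0],
    [[0,0,0],-8.5,0],
    [[0,0,0],-8.5,0],
    [[0,0,0],-8.5,0],
    [[0,0,0],-8.5,0],
    [[0,0,0],-8.5,0],
    [[0,0,0],-8.5,0],
  ],
)

```text
time: 29.85
position: [0.6659, -0.1569, 0.2092]
tool_rot: [0.797, -0.603, 0.024, 0.037]
ft_force: [0.1, 0.2, 0.5]
grip_width: 0.087
```

Request:
carry_out(
  steps=[
    [[0,0,0],-8.5,0],
    [[0,0,0],-8.5,0],
    [[0,0,0],-8.5,0],
    [[0,0,0],-8.5,0],
    [[0,0,0],-8.5,0],
    [[0,0,0],-8.5,0],
    [[0,0,0],-8.5,0],
    [[0,0,0],-8.5,0],
    [[0,0,0],-8.5,0],
    [[0,0,0],0,0],
  ],
)

```text
time: 30.85
position: [0.6604, -0.1313, 0.2101]
tool_rot: [-0.246, 0.968, 0.009, -0.045]
ft_force: [0.6, 0.2, -0.2]
grip_width: 0.0869
```

```bash
python3 -c "
from h import *
st();print(robot.get_obs()['q'].round(3))"
```

```text
t 30.9 [ 0.6604 -0.1313  0.2101] w 0.0869 yaw -151.4 [-0.091 -0.005 -0.996]
[-0.347  0.665  1.265 -0.037  1.296  2.308]
```

Request:
carry_out(
  steps=[
    [[0.8,-3,0],-8,0],
    [[0.8,-3,0],-8,0],
    [[0,-0.7,-3],-4,0],
    [[0,0,-4],0,0],
    [[0,0,-4],0,0],
    [[0,0,-2],0,0],
    [[0,0,0],0,0],
    [[0,0,0],0,0],
  ],
)

```text
time: 31.65
position: [0.6766, -0.188, 0.0801]
tool_rot: [-0.088, 0.995, 0.016, -0.041]
ft_force: [0.4, 0.4, 0.3]
grip_width: 0.0868
```

```bash
python3 -c "
from h import *
st();find('brush',(.677,-.194),35,45)"
```

```text
t 31.6 [ 0.6766 -0.188   0.0801] w 0.0868 yaw -169.9 [-0.084  0.026 -0.996]
top none
brush side rect [ 0.675  -0.2003] -81.6 [85. 42.] cent [ 0.6755 -0.2045]
```

Request:
carry_out(
  steps=[
    [[0.1,-0.5,-2],-1.5,0],
    [[0,0,-2],0,0],
    [[0,0,-1],0,0],
    [[0,0,-0.4],0,0],
    [[0,0,0],0,0],
  ],
)

```text
time: 32.25
position: [0.682, -0.1956, 0.0291]
tool_rot: [-0.073, 0.997, 0.014, -0.035]
ft_force: [0.5, -0.3, -0.4]
grip_width: 0.0867
```

Request:
carry_out(
  steps=[
    [[0,0,0],0,1],
    [[0,0,0],0,1],
    [[0,0,0],0,1],
    [[0,0,0],0,1],
    [[0,0,0],0,1],
    [[0,0,0],0,1],
    [[0,0,0],0,1],
    [[0,0,0],0,1],
    [[0,0,0],0,1],
    [[0,0,0],0,1],
  ],
)

```text
time: 33.25
position: [0.6835, -0.1965, 0.0321]
tool_rot: [-0.073, 0.997, 0.012, -0.032]
ft_force: [0.2, 0.1, 1.5]
grip_width: 0.036
```

Request:
carry_out(
  steps=[
    [[0,0,2],0,1],
    [[0,0,4],0,1],
    [[0,0,4],0,1],
    [[0,0,4],0,1],
    [[0,0,2],0,1],
    [[-2,3,0],5,1],
    [[-2,4,0],5,1],
    [[-2,4,0],5,1],
    [[-2,4,0],5,1],
    [[-2,4,0],5,1],
  ],
)

```text
time: 34.25
position: [0.5814, -0.0076, 0.1961]
tool_rot: [-0.29, 0.957, 0.003, -0.032]
ft_force: [-0.6, 0.4, -0.9]
grip_width: 0.0362
```

```bash
python3 -c "
from h import *
st()"
```

```text
t 34.2 [ 0.5814 -0.0076  0.1961] w 0.0362 yaw -146.2 [-0.063 -0.012 -0.998]
```

Request:
carry_out(
  steps=[
    [[-2.2,3.7,0],7,1],
    [[-2.2,3.7,0],7,1],
    [[-2.2,3.7,0],7,1],
    [[-2.2,3.7,0],7,1],
    [[-2.2,3.7,0],7,1],
    [[-2.2,3.7,0],7,1],
    [[-1,1.5,0],6,1],
    [[0,0,0],0,1],
    [[0,0,0],0,1],
  ],
)

```text
time: 35.15
position: [0.4286, 0.2428, 0.197]
tool_rot: [-0.669, 0.742, -0.01, -0.029]
ft_force: [0.9, -0.7, -0.7]
grip_width: 0.0361
```

```bash
python3 -c "
from h import *
st();reds(snap('side'))"
```

```text
t 35.1 [0.4286 0.2428 0.197 ] w 0.0361 yaw -95.9 [-0.03  -0.052 -0.998]
red 39 [250.7 244.9] z12 [-1.65743e+02  9.50000e-02] outer part z26 [-1.55165e+02  1.27000e-01]
red 16 [241.5 258.5] z12 [-151.871    0.161] outer part z26 [-147.302    0.177]
```

Request:
carry_out(
  steps=[
    [[0.1,1.4,-2],-1.4,1],
    [[0,0,-3],0,1],
    [[0,0,-3],0,1],
    [[0,0,-2],0,1],
    [[0,0,-1],0,1],
    [[0,0,0],0,1],
    [[0,0,0],0,1],
  ],
)

```text
time: 35.9
position: [0.4399, 0.251, 0.0849]
tool_rot: [-0.652, 0.758, -0.012, -0.024]
ft_force: [0.7, 0.6, 0.1]
grip_width: 0.0359
```

Request:
carry_out(
  steps=[
    [[-1.1,0.6,-0.8],1,1],
    [[0,0,-0.8],0,1],
    [[0,0,-0.6],0,1],
    [[0,0,-0.4],0,1],
    [[0,0,0],0,1],
  ],
)

```text
time: 36.4
position: [0.4298, 0.2581, 0.0596]
tool_rot: [-0.659, 0.752, -0.013, -0.021]
ft_force: [1.1, -0.4, 0.1]
grip_width: 0.0357
```

Request:
carry_out(
  steps=[
    [[0,0,-0.25],0,1],
    [[0,0,0],0,0],
    [[0,0,0],0,0],
    [[0,0,0],0,0],
    [[0,0,2],0,0],
    [[0,0,3],0,0],
    [[0,0,4],0,0],
    [[0,0,2],0,0],
    [[0,-3,0],0,0],
    [[0,-4,0],0,0],
  ],
)

```text
time: 37.4
position: [0.4314, 0.19, 0.1723]
tool_rot: [-0.661, 0.75, -0.014, -0.018]
ft_force: [1.3, -0.2, -0.8]
grip_width: 0.0864
```

Request:
carry_out(
  steps=[
    [[0,-4,0],0,0],
    [[0,-4,0],0,0],
    [[0,-4,0],0,0],
    [[0,-4,0],0,0],
    [[0,-4,0],0,0],
    [[0,-3.5,0],0,0],
    [[0,-1,0],0,0],
    [[0,0,0],0,0],
    [[0,0,0],0,0],
  ],
)

```text
time: 38.3
position: [0.4316, -0.067, 0.1757]
tool_rot: [-0.66, 0.751, -0.018, -0.015]
ft_force: [0.8, 1.6, 0.6]
grip_width: 0.0868
```

```bash
python3 -c "
from h import *
st();find('soap',(.424,-.067),35,45);reds(snap('top'))
c=snap('top')
k=blob(c,'brush',proj(c,(.4295,.2572,.054)),18);print('brush',rect(c,k,.054))
cv2.imwrite('pics/a4.png',cv2.resize(c['pixels'][180:330,180:330,::-1],(450,450)))"
```

```text
t 38.3 [ 0.4316 -0.067   0.1757] w 0.0868 yaw -97.4 [ 0.001 -0.047 -0.999]
top none
soap side rect [ 0.4212 -0.0749] -9.2 [76. 54.] cent [ 0.4204 -0.0752]
brush (array([0.46573846, 0.25701764]), -77.17327117919922, (18.18735694885254, 5.960501670837402))
```

View pics/a4.png

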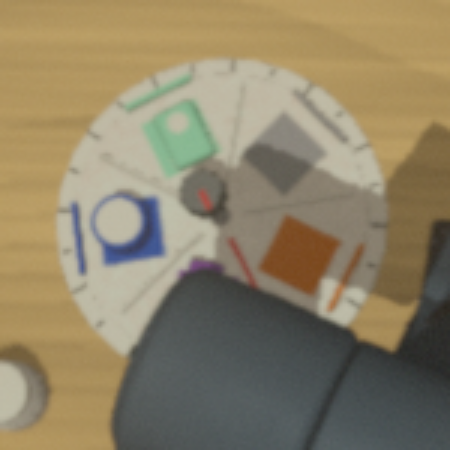

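Request:
carry_out(
  steps=[
    [[-0.8,0.1,-2],0,0],
    [[0,0,-3],0,0],
    [[0,0,-3],0,0],
    [[0,0,-2],0,0],
    [[0,0,-1],0,0],
    [[0,0,-0.5],0,0],
    [[0,0,0],0,0],
  ],
)

```text
time: 39.2
position: [0.4257, -0.0588, 0.058]
tool_rot: [-0.666, 0.746, -0.02, -0.013]
ft_force: [-0.1, -0.5, -0.5]
grip_width: 0.087
```

Request:
carry_out(
  steps=[
    [[-0.1,-0.8,-0.8],0,0],
    [[0,0,-1],0,0],
    [[0,0,-0.6],0,0],
    [[0,0,-0.3],0,0],
    [[0,0,0],0,1],
    [[0,0,0],0,1],
    [[0,0,0],0,1],
    [[0,0,0],0,1],
    [[0,0,0],0,1],
    [[0,0,0],0,1],
  ],
)

```text
time: 40.2
position: [0.4265, -0.0677, 0.0309]
tool_rot: [-0.666, 0.746, -0.023, -0.012]
ft_force: [0.3, -0.5, -1.3]
grip_width: 0.0501
```

Request:
carry_out(
  steps=[
    [[0,0,2],0,1],
    [[0,0,4],0,1],
    [[0,0,4],0,1],
    [[0,0,3],0,1],
    [[1.5,-2.5,0],1,1],
    [[1.8,-3.1,0],1,1],
    [[1.8,-3.1,0],1,1],
    [[1.8,-3.1,0],1,1],
    [[1.8,-3.1,0],1,1],
    [[1.8,-3.1,0],0,1],
  ],
)

```text
time: 41.2
position: [0.5264, -0.2465, 0.1659]
tool_rot: [-0.701, 0.712, -0.018, -0.013]
ft_force: [-0.7, 0.1, -1.0]
grip_width: 0.0497
```

Request:
carry_out(
  steps=[
    [[1.8,-3.1,0],0,1],
    [[1.8,-3.1,0],0,1],
    [[1,-2,0],0,1],
    [[0,0,0],0,1],
    [[0,0,0],0,1],
  ],
)

```text
time: 41.7
position: [0.5733, -0.3351, 0.1631]
tool_rot: [-0.7, 0.714, -0.017, -0.013]
ft_force: [0.1, 0.4, -1.6]
grip_width: 0.05
```

```bash
python3 -c "
from h import *
st();reds(snap('top'))"
```

```text
t 41.7 [ 0.5733 -0.3351  0.1631] w 0.05 yaw -91.1 [ 0.004 -0.042 -0.999]
red 22 [272.7 291.2] z12 [-1.51549e+02  1.36000e-01] outer part z26 [-1.5131e+02  1.3800e-01]
red 14 [276.6 299.3] z12 [-151.587    0.163] outer part z26 [-151.389    0.165]
```

Turntable is still aligned. Next I lower the soap onto the dish at about (0.593, -0.349).

Request:
carry_out(
  steps=[
    [[1.9,-1.4,-1],0,1],
    [[0,0,-2.5],0,1],
    [[0,0,-2.5],0,1],
    [[0,0,-2],0,1],
    [[0,0,-1],0,1],
    [[0,0,0],0,1],
    [[0,0,0],0,1],
  ],
)

```text
time: 42.45
position: [0.5889, -0.3391, 0.0716]
tool_rot: [-0.702, 0.711, -0.013, -0.013]
ft_force: [0.3, 0.4, -1.2]
grip_width: 0.0502
```

Request:
carry_out(
  steps=[
    [[0.4,-1,-0.8],0,1],
    [[0,0,-0.8],0,1],
    [[0,0,-0.6],0,1],
    [[0,0,-0.4],0,1],
    [[0,0,0],0,1],
  ],
)

```text
time: 42.95
position: [0.5949, -0.3513, 0.047]
tool_rot: [-0.702, 0.711, -0.016, -0.013]
ft_force: [-0.1, 0.7, -2.3]
grip_width: 0.0503
```

Request:
carry_out(
  steps=[
    [[0,0,-0.5],0,1],
    [[0,0,-0.1],0,1],
    [[0,0,0],0,0],
    [[0,0,0],0,0],
    [[0,0,0],0,0],
    [[0,0,2],0,0],
    [[0,0,4],0,0],
    [[0,0,4],0,0],
    [[0,0,2],0,0],
    [[-0.5,2,0],-6,0],
  ],
)

```text
time: 43.95
position: [0.5906, -0.3335, 0.1658]
tool_rot: [-0.662, 0.749, -0.017, -0.013]
ft_force: [0.4, -0.1, -0.2]
grip_width: 0.0868
```

Request:
carry_out(
  steps=[
    [[-0.5,3,0],-6,0],
    [[-0.5,3,0],-7,0],
    [[-0.5,3,0],-7,0],
    [[-0.5,2,0],-6,0],
    [[0,0,0],-4,0],
    [[0,0,0],0,0],
    [[0,0,0],0,0],
  ],
)

```text
time: 44.65
position: [0.5704, -0.2182, 0.171]
tool_rot: [-0.437, 0.899, -0.017, -0.016]
ft_force: [-0.1, -0.2, 0.3]
grip_width: 0.0867
```

```bash
python3 -c "
from h import *
st();find('clipper',(.5603,-.2076),25,30)
s=snap('side');cv2.imwrite('pics/a5.png',cv2.resize(s['pixels'][240:420,300:500,::-1],(600,540)))"
```

```text
t 44.6 [ 0.5704 -0.2182  0.171 ] w 0.0867 yaw -128.2 [-0.015 -0.045 -0.999]
clipper top rect [ 0.5689 -0.2517] -25.5 [104.  82.] cent [ 0.5543 -0.2502]
clipper side rect [ 0.5577 -0.2154] -38.9 [77. 23.] cent [ 0.5561 -0.2153]
```

View pics/a5.png

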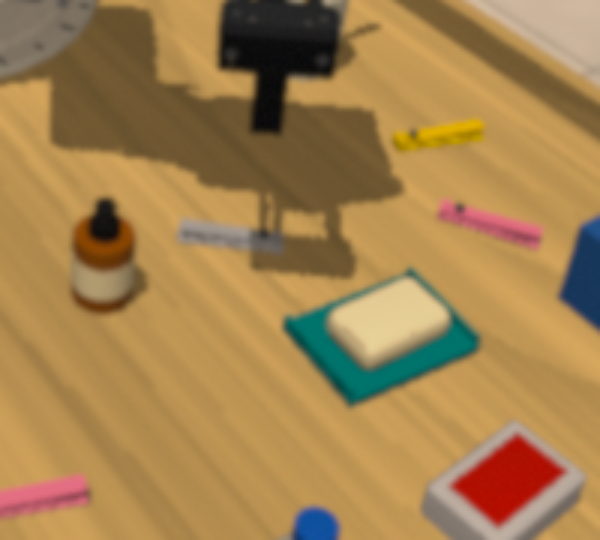

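Request:
carry_out(
  steps=[
    [[-0.9,1,-2],0,0.4],
    [[0,0,-3],0,0.4],
    [[0,0,-3],0,0.4],
    [[0,0,-2],0,0.4],
    [[0,0,-1],0,0.4],
    [[0,0,0],0,0.4],
    [[0,0,0],0,0.4],
  ],
)

```text
time: 45.5
position: [0.5637, -0.2139, 0.059]
tool_rot: [-0.435, 0.9, -0.021, -0.014]
ft_force: [0.1, -0.4, 0.8]
grip_width: 0.0528
```

Request:
carry_out(
  steps=[
    [[-0.4,0.6,-0.8],0,0.4],
    [[0,0,-1],0,0.4],
    [[0,0,-0.7],0,0.4],
    [[0,0,-0.3],0,0.4],
    [[0,0,0],0,0.4],
  ],
)

```text
time: 46.0
position: [0.5612, -0.2083, 0.0318]
tool_rot: [-0.436, 0.9, -0.023, -0.012]
ft_force: [0.4, 1.0, -0.3]
grip_width: 0.0522
```

```bash
python3 -c "
from h import *
st();s=snap('side');cv2.imwrite('pics/a6.png',cv2.resize(s['pixels'][270:370,310:450,::-1],(560,400)))"
```

```text
t 46.0 [ 0.5612 -0.2083  0.0318] w 0.0522 yaw -128.4 [-0.002 -0.052 -0.999]
```

View pics/a6.png

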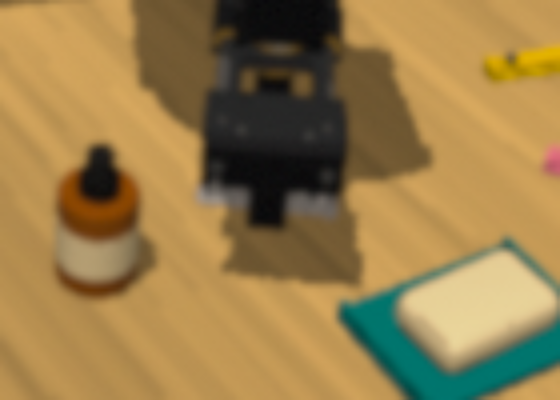

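Request:
carry_out(
  steps=[
    [[0,0,-0.5],0,0.4],
    [[0,0,-0.1],0,0.4],
    [[0,0,0],0,1],
    [[0,0,0],0,1],
    [[0,0,0],0,1],
    [[0,0,0],0,1],
    [[0,0,0],0,1],
    [[0,0,0],0,1],
    [[0,0,0],0,1],
    [[0,0,0],0,1],
  ],
)

```text
time: 47.05
position: [0.5621, -0.2089, 0.0264]
tool_rot: [-0.436, 0.9, -0.024, -0.012]
ft_force: [0.8, 0.1, -0.9]
grip_width: 0.0155
```

Request:
carry_out(
  steps=[
    [[0,0,2],0,1],
    [[0,0,4],0,1],
    [[0,0,4],0,1],
    [[0,0,4],0,1],
    [[0.2,3,0],-1,1],
    [[0.2,4,0],-1,1],
    [[0.2,4,0],-1,1],
    [[0.2,4,0],-1,1],
    [[0.2,4,0],-1,1],
    [[0.2,4,0],0,1],
  ],
)

```text
time: 48.05
position: [0.5731, 0.0228, 0.1719]
tool_rot: [-0.389, 0.921, -0.024, -0.011]
ft_force: [0.5, 0.0, -0.3]
grip_width: 0.0158
```

Request:
carry_out(
  steps=[
    [[0.2,4,0],0,1],
    [[0.2,4,0],0,1],
    [[0.2,4,0],0,1],
    [[0.2,2,0],0,1],
    [[0,0,0],0,1],
    [[0,0,0],0,1],
  ],
)

```text
time: 48.65
position: [0.5786, 0.1742, 0.1711]
tool_rot: [-0.392, 0.919, -0.024, -0.012]
ft_force: [0.2, -0.4, -0.8]
grip_width: 0.016
```

```bash
python3 -c "
from h import *
st()"
```

```text
t 48.6 [0.5786 0.1742 0.1711] w 0.016 yaw -133.8 [-0.003 -0.053 -0.999]
```

Request:
carry_out(
  steps=[
    [[0.9,0.9,-1],0,1],
    [[0,0,-2.5],0,1],
    [[0,0,-2.5],0,1],
    [[0,0,-2],0,1],
    [[0,0,-1],0,1],
    [[0,0,0],0,1],
    [[0,0,0],0,1],
  ],
)

```text
time: 49.35
position: [0.5922, 0.1774, 0.0759]
tool_rot: [-0.387, 0.921, -0.024, -0.011]
ft_force: [-0.4, -0.5, -1.1]
grip_width: 0.0157
```

Request:
carry_out(
  steps=[
    [[-0.4,0.5,-0.8],0,1],
    [[0,0,-0.8],0,1],
    [[0,0,-0.5],0,1],
    [[0,0,-0.2],0,1],
    [[0,0,0],0,1],
  ],
)

```text
time: 49.85
position: [0.5899, 0.183, 0.0538]
tool_rot: [-0.387, 0.922, -0.025, -0.008]
ft_force: [-0.2, -0.1, -0.6]
grip_width: 0.0159
```

Request:
carry_out(
  steps=[
    [[0,0,-0.25],0,1],
    [[0,0,0],0,0.3],
    [[0,0,0],0,0.3],
    [[0,0,0],0,0.3],
    [[0,0,2],0,0.2],
    [[0,0,4],0,0],
    [[0,0,4],0,0],
    [[0,0,4],0,0],
    [[-1,-3,0],8,0],
    [[-1.2,-3,0],8.3,0],
  ],
)

```text
time: 50.85
position: [0.5696, 0.1246, 0.1978]
tool_rot: [-0.519, 0.854, -0.028, -0.002]
ft_force: [-0.4, -1.2, 0.2]
grip_width: 0.0797
```

Request:
carry_out(
  steps=[
    [[-1.2,-3,0],8.3,0],
    [[-1.2,-3,0],8.3,0],
    [[-1.2,-3,0],8.3,0],
    [[-1.2,-3,0],8.3,0],
    [[-1.2,-3,0],8.3,0],
    [[-1.2,-3,0],8.3,0],
    [[-1.2,-3,0],8.3,0],
    [[-1.2,-3,0],8.3,0],
    [[-1.2,-3,0],8.3,0],
    [[-1,-3,0],8.3,0],
  ],
)

```text
time: 51.85
position: [0.4535, -0.1714, 0.2035]
tool_rot: [0.952, -0.306, 0.026, -0.021]
ft_force: [-0.2, -0.8, -1.0]
grip_width: 0.0871
```

```bash
python3 -c "
from h import *
st();find('bottle',(.444,-.207),25,30);reds(snap('top'));reds(snap('side'))"
```

```text
t 51.9 [ 0.4535 -0.1714  0.2035] w 0.0871 yaw -35.7 [ 0.061  0.024 -0.998]
top none
bottle side rect [ 0.4388 -0.2166] 60.4 [54. 44.] cent [ 0.4363 -0.2194]
red 23 [262.7 236.2] z12 [1.74482e+02 4.10000e-02] outer part z26 None
red 16 [246.8 247.8] z12 [-1.63301e+02  1.12000e-01] outer part z26 [-1.55398e+02  1.28000e-01]
red 14 [241.5 258.5] z12 [-151.871    0.161] outer part z26 [-147.302    0.177]
```

Request:
carry_out(
  steps=[
    [[-0.7,-2,0],8,0],
    [[0,-0.8,0],2,0],
    [[0,0,0],0,0],
    [[0,0,-2],0,0],
    [[0,0,-2.5],0,0],
    [[0,0,-1],0,0],
    [[0,0,0],0,0],
    [[0,0,0],0,0],
  ],
)

```text
time: 52.85
position: [0.449, -0.19, 0.1485]
tool_rot: [0.974, -0.223, 0.024, -0.025]
ft_force: [0.1, -0.6, 0.1]
grip_width: 0.0868
```

```bash
python3 -c "
from h import *
st();s=snap('side');k=blob(s,'bottle',(334,322),25);
print(k.min(0),k.max(0));e=(k.min(0)+k.max(0))/2;print(onz(s,e[0],e[1],.05))"
```

```text
t 52.9 [ 0.449  -0.19    0.1485] w 0.0868 yaw -25.9 [ 0.057  0.037 -0.998]
[324. 312.] [345. 329.]
[ 0.44636459 -0.20637319  0.05      ]
```

Request:
carry_out(
  steps=[
    [[-0.4,-1.6,0],0,0],
    [[0,0,0],0,0],
    [[0,0,0],0,0],
    [[0,0,-1],0,0],
    [[0,0,-1.5],0,0],
    [[0,0,-0.5],0,0],
    [[0,0,0],0,0],
  ],
)

```text
time: 53.6
position: [0.4468, -0.2049, 0.1204]
tool_rot: [0.974, -0.223, 0.027, -0.024]
ft_force: [-0.1, -0.2, 0.8]
grip_width: 0.0871
```

Request:
carry_out(
  steps=[
    [[-0.1,-0.3,-1.5],0,0],
    [[0,0,-1.5],0,0],
    [[0,0,-1.5],0,0],
    [[0,0,-1],0,0],
    [[0,0,-0.5],0,0],
    [[0,0,0],0,0],
  ],
)

```text
time: 54.2
position: [0.4472, -0.2078, 0.0594]
tool_rot: [0.974, -0.223, 0.028, -0.023]
ft_force: [-0.8, -0.1, 0.5]
grip_width: 0.0872
```

```bash
python3 -c "
from h import *
st();s=snap('side');k=blob(s,'bottle',(334,322),25);
print(k.min(0),k.max(0));cv2.imwrite('pics/a7.png',cv2.resize(s['pixels'][270:370,280:420,::-1],(560,400)))"
```

```text
t 54.2 [ 0.4472 -0.2078  0.0594] w 0.0872 yaw -25.8 [ 0.065  0.032 -0.997]
[324. 312.] [344. 329.]
```

View pics/a7.png

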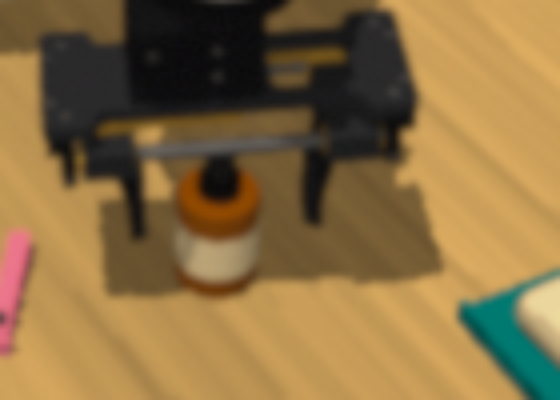

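Request:
carry_out(
  steps=[
    [[-0.2,0,-0.5],0,0],
    [[0,0,0],0,1],
    [[0,0,0],0,1],
    [[0,0,0],0,1],
    [[0,0,0],0,1],
    [[0,0,0],0,1],
    [[0,0,0],0,1],
    [[0,0,0],0,1],
    [[0,0,0],0,1],
  ],
)

```text
time: 55.15
position: [0.4458, -0.2084, 0.0562]
tool_rot: [0.974, -0.222, 0.03, -0.022]
ft_force: [-0.3, 0.6, 0.5]
grip_width: 0.0461
```

Request:
carry_out(
  steps=[
    [[0,0,2],0,1],
    [[0,0,3],0,1],
    [[0,0,3],0,1],
    [[0,0,3],0,1],
    [[0,0,2],0,1],
    [[0.3,2.5,0],0,1],
    [[0.4,3.5,0],0,1],
    [[0.4,3.5,0],0,1],
    [[0.4,3.5,0],0,1],
    [[0.4,3.5,0],0,1],
  ],
)

```text
time: 56.15
position: [0.4648, -0.0428, 0.1907]
tool_rot: [0.973, -0.227, 0.031, -0.021]
ft_force: [1.2, 0.6, -1.3]
grip_width: 0.0458
```

```bash
python3 -c "
from h import *
st()"
```

```text
t 56.1 [ 0.4648 -0.0428  0.1907] w 0.0458 yaw -26.4 [ 0.07   0.028 -0.997]
```

Request:
carry_out(
  steps=[
    [[0.3,3.5,0],0,1],
    [[0.3,3.5,0],0,1],
    [[0.3,3.5,0],0,1],
    [[0.3,3.5,0],0,1],
    [[0.2,3,0],0,1],
    [[0.1,2,0],0,1],
    [[0,0,0],0,1],
    [[0,0,0],0,1],
  ],
)

```text
time: 56.95
position: [0.4763, 0.1594, 0.1892]
tool_rot: [0.974, -0.224, 0.029, -0.021]
ft_force: [-1.0, -0.1, -1.6]
grip_width: 0.0458
```

```bash
python3 -c "
from h import *
st()"
```

```text
t 57.0 [0.4763 0.1594 0.1892] w 0.0458 yaw -26.0 [ 0.066  0.029 -0.997]
```

Request:
carry_out(
  steps=[
    [[0.3,0.2,-1],0,1],
    [[0,0,-2],0,1],
    [[0,0,-2],0,1],
    [[0,0,-1.5],0,1],
    [[0,0,-1],0,1],
    [[0,0,0],0,1],
    [[0,0,0],0,1],
  ],
)

```text
time: 57.65
position: [0.4808, 0.155, 0.1091]
tool_rot: [0.973, -0.229, 0.029, -0.021]
ft_force: [0.1, -0.8, -0.8]
grip_width: 0.0458
```

Request:
carry_out(
  steps=[
    [[0,0.7,-0.6],0,1],
    [[0,0,-0.8],0,1],
    [[0,0,-0.6],0,1],
    [[0,0,-0.4],0,1],
    [[0,0,0],0,1],
  ],
)

```text
time: 58.15
position: [0.4824, 0.1627, 0.0848]
tool_rot: [0.973, -0.229, 0.031, -0.021]
ft_force: [-0.1, 0.2, -2.8]
grip_width: 0.0455
```

Request:
carry_out(
  steps=[
    [[0,0,-0.4],0,1],
    [[0,0,-0.1],0,1],
    [[0,0,0],0,1],
    [[0,0,0],0,0.3],
    [[0,0,0],0,0.2],
    [[0,0,0],0,0],
    [[0,0,0],0,0],
  ],
)

```text
time: 58.85
position: [0.4834, 0.1628, 0.0807]
tool_rot: [0.973, -0.229, 0.033, -0.022]
ft_force: [0.4, -0.7, -0.3]
grip_width: 0.0702
```

Request:
carry_out(
  steps=[
    [[0,0,0],0,0],
    [[0,0,2],0,0],
    [[0,0,3],0,0],
    [[0,0,4],0,0],
    [[0,0,4],0,0],
    [[0.5,-3,0],0,0],
    [[0.5,-4,0],0,0],
    [[0.5,-4,0],0,0],
    [[0.5,-4,0],0,0],
    [[0.5,-4,0],0,0],
  ],
)

```text
time: 59.85
position: [0.5074, -0.0287, 0.2171]
tool_rot: [0.974, -0.224, 0.034, -0.022]
ft_force: [1.8, 0.7, -0.3]
grip_width: 0.0868
```

Request:
carry_out(
  steps=[
    [[0.5,-4,0],0,0],
    [[0.5,-4,0],0,0],
    [[0.5,-4,0],0,0],
    [[0.5,-4,0],0,0],
    [[0.5,-4,0],0,0],
    [[0.5,-4,0],0,0],
    [[0.5,-4,0],0,0],
    [[0,0,0],0,0],
    [[0,0,0],0,0],
  ],
)

```text
time: 60.75
position: [0.541, -0.3268, 0.2163]
tool_rot: [0.973, -0.228, 0.036, -0.021]
ft_force: [0.4, 0.4, -0.1]
grip_width: 0.0871
```

```bash
python3 -c "
from h import *
st();c,s=snap('top'),snap('side');reds(c);reds(s)
Z.update(case=.046,brush=.054,bottle=.086,clipper=.038)
a=cv2.resize(c['pixels'][180:330,180:330,::-1],(400,400),interpolation=cv2.INTER_CUBIC)
for b in range(5):
    t=np.radians(-151.4+36+72*b);u,v=proj(c,(A[0]+.092*np.cos(t),A[1]+.092*np.sin(t),.024));print(b,u,v)
b=cv2.resize(s['pixels'][165:285,205:355,::-1],(400,320),interpolation=cv2.INTER_CUBIC)
cv2.imwrite('pics/f1.png',np.hstack([a,np.vstack([b,np.zeros((80,400,3),np.uint8)])]))
cv2.imwrite('pics/f1full.png',c['pixels'][:,:,::-1])
"
```

```text
t 60.8 [ 0.541  -0.3268  0.2163] w 0.0871 yaw -26.4 [ 0.079  0.025 -0.997]
red 22 [272.8 291.1] z12 [-1.51393e+02  1.36000e-01] outer part z26 [-1.51164e+02  1.38000e-01]
red 15 [276.5 299.3] z12 [-151.713    0.163] outer part z26 [-151.514    0.165]
red 54 [254.7 242.2] z12 [-1.68398e+02  7.70000e-02] outer part z26 [-1.54906e+02  1.28000e-01]
red 14 [241.5 258.5] z12 [-151.871    0.161] outer part z26 [-147.302    0.177]
0 279.42050680913707 264.76641248678766
1 274.3939141177279 230.65047527680233
2 240.18045463146169 225.52571141729197
3 223.3730588092539 256.1653727871232
4 247.55655179490654 280.88783227416144
```

View pics/f1.png

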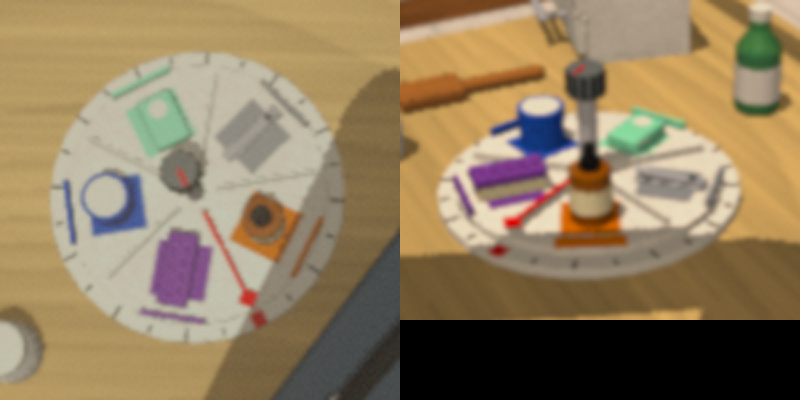

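```bash
python3 -c "
from h import *
c=snap('top');B=lambda d:A+.092*np.array([np.cos(np.radians(d)),np.sin(np.radians(d))])
for n,p,z,d in [('bottle',(278.2,260.8),.110,36),('clipper',(273,229.5),.038,108),('case',(239.2,226.1),.046,180),('jar',(219.9,253.5),.072,252),('brush',(246.7,280.1),.054,324)]:
    w=onz(c,*p,z)[:2];b=B(-151.4+d);print(n,w.round(4),'err mm',((w-b)*1000).round(1))
s=snap('side');k=blob(s,'soap',proj(s,(.593,-.349,.034)),35);l=blob(s,'dish',(428,351),35);print('soap',rect(s,k,.034),'dish',rect(s,l,.01));print(robot.get_obs()['ft_force'])
"
```

```text
bottle [0.4796 0.1586] err mm [-1.7 -3.8]
clipper [0.5881 0.1853] err mm [0.4 3. ]
case [0.5946 0.2887] err mm [-7.  -0.9]
jar [0.5036 0.3372] err mm [-0.3  1.3]
brush [0.4282 0.2555] err mm [-1.3 -1.9]
soap (array([ 0.58845471, -0.35812561]), -0.3021240234375, (84.09931945800781, 52.64094161987305)) dish (array([ 0.59411206, -0.35173523]), -4.105506896972656, (120.15812683105469, 84.43215942382812))
[ 1.09133918  0.28681062 -0.36256937]
```

```bash
python3 -c "
from rig import robot
print(robot.hand_in())"
```

```text
the job is handed in; nothing more can be done
None
```

I put all six items back in their places, turned the turntable to zero by its knob, and handed the job in at about 61 s. The hand-in gives no verdict, so the readings below are from my own last camera checks.

- **Turntable:** I turned it about 62° by the knob before loading and held it at zero. In the last top view the pointer is about 0.4° from the zero mark, against a limit of 3.4°. The side view is less accurate. I used it only to check that the turntable had not turned since, and it showed no change.
- **Bays:** by the top view, the items are this far from their bay centres, against a limit of 32 mm:

| Item | Distance from bay centre |
|---|---|
| case | about 7 mm |
| bottle | about 4 mm |
| clipper | about 3 mm |
| brush | about 2 mm |
| jar | about 1 mm |

- **Soap:** it is within about 5 mm of the dish's centre, against a limit of 25 mm. I measured this from the side view with a correction for its bias, because the arm was blocking the top view.
- **Tilt and bystanders:** the pictures show everything flat or upright. The things I was to leave alone look undisturbed, but I did not measure them.

Two things did not go to plan. The first grasp of the case missed because the fingers had not finished closing, so I repeated it. The jar was knocked a few centimetres aside during the run, and I found it again before picking it up. The tool also slowly picked up a tilt of up to about 0.1 rad, which I partly cancelled with a half turn of the wrist.

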